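Make up a tea tray and a coffee tray for the office birthday

TASK

Make up two drinks trays from the things on the cardboard sheet. On the pink-rimmed tray stand the green cup in the middle of the cork coaster, the honey jar in the middle of the yellow square and the red tea carton in the middle of the grey rectangle, lined up with it; on the blue-rimmed tray stand the white cup in the middle of the coaster and the black-lidded brown coffee tin in the middle of the yellow square. Set everything down upright without dropping it, and leave the iced drink, the tissue box and the stack of paper plates where they are.

Things in the scene. Friction and masses are not known exactly. Their poses are not given: they have to be found in the camera images.
- tray_pink: Serving tray with a pink rim, fixed, 196 mm square, rim 8 mm wide and 12 mm high, white floor 5 mm above the table. Origin: centre of underside; x, y along its sides. Flat marks, centres in its own frame (x, y mm): round cork coaster, 76 across, at (0, 50); yellow square, 66, at (50, -48); grey rectangle, 60 in x by 80 in y, at (-50, -48).
- tray_blue: Serving tray with a blue rim, like the pink one: fixed, 196 mm square, rim 8 mm wide and 12 mm high, white floor 5 mm above the table. Origin: centre of underside; x, y along its sides. Flat marks, centres in its own frame (x, y mm): round cork coaster, 76 across, at (0, 50); yellow square, 66, at (50, -48); grey rectangle, 60 in x by 80 in y, at (-50, -48).
- cup_green: Green open cup without handle, 85 mm tall, 58 mm across at the rim, somewhat narrower at the foot, about 0.15 kg. Origin at the centre of its underside, z up. Starts upright on a cardboard sheet 4 mm thick, with the other four things, places shuffled, at least 80 mm between centres.
- cup_white: White open cup without handle, same shape as the green one: 85 mm tall, 58 mm across at the rim, somewhat narrower at the foot, about 0.15 kg. Origin at the centre of its underside, z up. Starts upright on a cardboard sheet 4 mm thick, with the other four things, places shuffled, at least 80 mm between centres.
- honey: Honey jar: amber cylinder 46 mm across and 46 mm tall under a brass-coloured cap 42 mm across and 14 mm tall (60 mm in all), about 0.15 kg. Origin at the centre of its underside, z up. Starts upright on a cardboard sheet 4 mm thick, with the other four things, places shuffled, at least 80 mm between centres.
- coffee: Small coffee tin: dark brown cylinder 44 mm across and 48 mm tall under a black lid 45 mm across and 10 mm tall (58 mm in all), about 0.12 kg. Origin at the centre of its underside, z up. Starts upright on a cardboard sheet 4 mm thick, with the other four things, places shuffled, at least 80 mm between centres.
- tea: Red tea carton with a pale label and a yellow strip across its top, a box 36 mm along its x, 56 mm along its y, 70 mm tall, about 0.08 kg, rigid. Origin at the centre of its underside, z up. On the tray its 56 mm side goes along the 80 mm side of the grey rectangle (the tray's y), either way round. Starts upright on a cardboard sheet 4 mm thick, with the other four things, places shuffled, at least 80 mm between centres.
- drink: Bystander: iced drink in a brown cup with a blue sleeve, white lid and black straw, 80 mm across, 115 mm tall without the straw, 170 mm with it. Loose. Origin at the centre of its underside.
- tissues: Bystander: white and green tissue box, 115 mm square, 100 mm tall, a tissue standing out of it to about 150 mm. Loose. Origin at the centre of its underside.
- plates: Bystander: stack of paper plates with a pink ring, 120 mm across, 22 mm tall. Loose. Origin at the centre of its underside.
There are look-alikes about, which are no part of the job. Of the things like the tea, leave any that is purple; of the rest the smaller one is meant. Leave any purple look-alike of the honey alone.

How it is judged:
By the outcome, as a careful person would: the job done as asked, in the order asked, and still so for the second after the job is handed in, with the robot touching nothing.
It also fails if it takes over 138 s, if anything falls off the work surface, if the arm or the gripper's body presses on something with over 40 N, if the wrist force passes 120 N, or if a joint passes its speed limit or range.

ROBOT

A 6-joint arm with a two-finger parallel gripper is mounted at the origin on the work surface. World frame = base frame: x ahead of the robot, y to its left, z up, the work surface at z = 0. Lengths are in m, angles in degrees, forces in N, time in s.
With the tool pointing down it reaches from about 0.35 to 0.875 m from the base axis. Payload 4.2 kg.
Tool frame: the origin (TCP) lies midway between the tips of the shut fingers; the grasp point (between the pads) lies 19 mm behind it; z points along the fingers, y is the line along which they close (so a half turn about z gives the same grasp; the last joint's range is limited). The gripper opens to 87 mm and grips with 3 to 60 N. Pads are 19 mm wide; open, the fingers measure 117 mm over their backs; the gripper's body (75 mm by 190 mm) begins 51 mm behind the grasp point.
Start: joints at [89.358, 22.042, 0.453, 0, -68.411, -14.817], TCP at [0.167, 0.602, 0.223] pointing down, gripper open.
Joint ranges: [-179.83, 179.83], [-69.29, 118.12], [-61.27, 80.66], [-181.25, 117.63], [-171.15, -9.14], [-177.46, 177.46]. Speed limits (degrees/s): [159.86, 159.86, 180, 180, 180, 180].

INTERFACE

Orientations are given as a 3x3 rotation matrix whose columns are the frame's x, y, z axes.
In Python, from station import r, cams gives the robot as it stands.
- The arm moves only by the tool play_rows, never from a script. Its argument "commands" is text: rows parted by semicolons, each of 6 numbers parted by spaces: the shift along the world's x, y, z normalised to -1 to 1, where 1 is 30 mm, then the turn, a rotation vector about the world's x, y, z normalised to -1 to 1, where 1 is 0.15 rad. A call has 1 to 20 rows; each row shifts and turns the commanded pose from where the row before left it; what a row does not reach is not made up. A row lasts 1/10 s, in which the tool goes at most 50 mm and 8.59 degrees, less where a joint would pass 70% of its speed; a pose out of reach is approached as far as the arm can. A call with a number of a shift or a turn outside -1 to 1 is refused whole. A call with a gripper value outside its range is refused whole. "grip" is the finger opening in mm, from 0 to 87, set as the call begins (left out, the last holds). The fingers move at their own pace and stop on an object; the grip force is fixed at half the most. Time passes only in rows, so rows that do not move let the fingers close. It gives the time, the measured TCP pose, the force, the opening and the grip force at its end, in the units of the state.
- r.sense(): the state, without advancing time (a new reading comes with each control period).
- cams.capture(name): name is "scene" or "top"; returns (picture, depth): 384x512x3 uint8, blue, green, red; 384x512 float32, m along the optical axis (not along the pixel's ray), 0 where there is no reading.
- cams.camera_info(name): a dict with "mtx" (3x3 intrinsics, pixels), "k1" (the pictures are not rectified: a ray, as slopes to the right and down, at radius r is drawn at 1 + k1 r^2 times it, then the intrinsics apply), "R" (3x3) and "t" (3): a world point X has camera coordinates R X + t. Camera axes: x right, y down, z forward; pixel columns grow to the right and rows downward; lengths in m; the calibration is good to about 2 mm. A picture is of the moment at which its call begins. camera_info takes no time and is no camera call.
- r.finish_job(): hands the job in; it is judged then, once.
The state is a dict: "time_s": time; "joints": joint angles; "joint_velocities": joint speeds; "effort": joint torques, N m; "tcp_pos": TCP position; "ee_rot": TCP orientation; "wrist_force": force on the tool from outside, world axes, zero at the start; "moment": the same for the moment, N m; "gripper_width": opening from 0.0 (shut) to 1.0 (fully open); "gripper_force": force on a finger pad.
Only numpy, scipy, OpenCV 4.12 (cv2) and the standard library are available. Lean on these libraries where they do the work, as an engineer would, in place of code of your own. Each camera call takes 0.05 s, during which the arm holds its last target. There are 200 camera calls.

## Working session

There is one attempt and no reset: what is moved stays moved. The work goes in short steps, Python scripts to look and compute and a tool call to move; the robot and the scene stay as the last step left them, time stands still between calls to the robot, and variables do not carry over. Pictures are saved under pics/ and viewed, at most 14 in all, crops included, and the job is handed in when it is done.

Besides the shell and the picture viewer there is one more tool, called after "Call:" as name(argument=value, ...) on one line, values as JSON. play_rows: Moves the arm, as the interface text tells. Scaled input: -1 to 1 covers 30 mm each way for a shift and 0.15 rad each way for a turn. Its arguments: {"type":"object","properties":{"commands":{"type":"string"},"grip":{"type":"number"}},"required":["commands"]}

```bash
ls; mkdir -p pics
python3 - <<'E'
from station import r,cams
import cv2,numpy as np
for n in("scene","top"):
    p,d=cams.capture(n); cv2.imwrite(f"pics/{n}0.png",p); np.save(f"{n}0.npy",d)
    i=cams.camera_info(n); print(n,i, -np.array(i["R"]).T@np.array(i["t"]))
s=r.sense(); print(s)
E
```

```text
pics
scene {'mtx': array([[482.34764725,   0.        , 252.84491266],
       [  0.        , 482.34764725, 190.27950095],
       [  0.        ,   0.        ,   1.        ]]), 'k1': 0.026779028816831505, 'R': array([[ 0.78013222,  0.62560186,  0.00400255],
       [ 0.38181348, -0.47103788, -0.79519921],
       [-0.49559276,  0.62188876, -0.60633505]]), 't': array([-0.40133037, -0.22484576,  1.63451429])} [ 1.20899334 -0.87132391  0.81387247]
top {'mtx': array([[358.61255068,   0.        , 253.73980724],
       [  0.        , 358.61255068, 195.19809373],
       [  0.        ,   0.        ,   1.        ]]), 'k1': 0.007910440847834101, 'R': array([[ 0.00816107, -0.99988978,  0.01240281],
       [-0.99265702, -0.00959775, -0.12058158],
       [ 0.12068733, -0.01132767, -0.99262594]]), 't': array([-0.04593105,  0.56860378,  1.22663269])} [ 0.41676436 -0.02657379  1.28672024]
{'time_s': 0.1, 'joints': array([ 8.93588842e+01,  2.20880626e+01,  3.89415319e-01, -2.71066774e-02,
       -6.84120566e+01, -1.48166864e+01]), 'joint_velocities': array([ 0.01644063, -0.0103862 ,  0.20729609,  0.05862713,  0.01451327,
        0.07679088]), 'effort': array([ 3.41386867e-04, -3.91692317e+01,  1.87932944e+01,  4.23181370e+00,
        1.34523906e-02, -7.48724619e-05]), 'tcp_pos': array([0.16641031, 0.60188742, 0.22155872]), 'ee_rot': array([[ 9.63780504e-01, -2.66696320e-01, -4.61506076e-04],
       [-2.66696710e-01, -9.63778580e-01, -1.92706396e-03],
       [ 6.91511962e-05,  1.98034883e-03, -9.99998037e-01]]), 'wrist_force': array([0.04691553, 0.70527101, 0.5682677 ]), 'moment': array([ 0.03618035,  0.01916122, -0.04543831]), 'gripper_force': 0.0, 'gripper_width': 0.9993307948844403}
```

View pics/scene0.png

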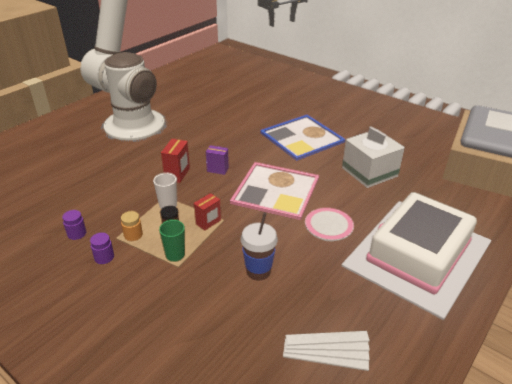

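View pics/top0.png

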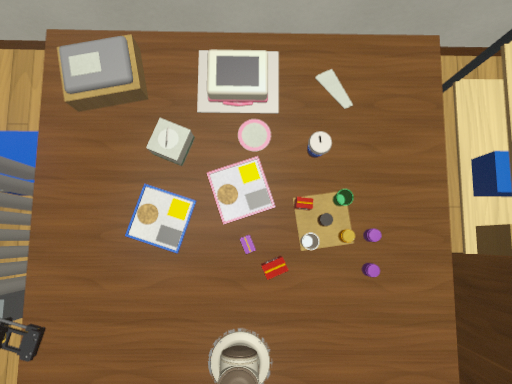

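The top view shows the cardboard at around (325,220), holding the small red carton (304,203), green cup (344,198), coffee tin (326,220), honey jar (347,236) and white cup (310,241). The pink tray is at (241,190) and the blue tray at (161,218). The larger red carton (275,268) and the purple look-alikes are off the sheet. The wide camera view agrees with this.

```bash
cat > h.py <<'E'
import cv2,numpy as np
from station import r,cams
def rays(n,px):
    i=cams.camera_info(n); u=cv2.undistortPoints(np.float64(px).reshape(-1,1,2),i["mtx"],np.array([i["k1"],0,0,0]))[:,0]
    R=np.array(i["R"]); return -R.T@i["t"], np.c_[u,np.ones(len(u))]@R
def plane(n,px,z):
    c,d=rays(n,px); return (c+d*((z-c[2])/d[:,2])[:,None])[:,:2]
def cloud(n,dep):
    h,w=dep.shape; px=np.stack(np.meshgrid(np.arange(w),np.arange(h)),-1).reshape(-1,2)
    c,d=rays(n,px); return (c+d*dep.reshape(-1,1)).reshape(h,w,3)
E
python3 - <<'E'
from h import *
Hs=dict(green=.089,white=.089,honey=.064,coffee=.062,tea=.074)
for n,box in(("top",(285,180,365,255)),("scene",(115,165,235,270))):
    p=cv2.imread(f"pics/{n}0.png"); C=cloud(n,np.load(f"{n}0.npy")); hsv=cv2.cvtColor(p,cv2.COLOR_BGR2HSV)
    H,S,V=[hsv[...,k].astype(int) for k in range(3)]
    m=np.zeros(H.shape,bool); x0,y0,x1,y1=box; m[y0:y1,x0:x1]=1
    Z=C[...,2]
    M=dict(green=(H>50)&(H<90)&(S>120),white=(S<50)&(V>110),honey=(H>14)&(H<32)&(S>170),coffee=(V<70),tea=((H<6)|(H>174))&(S>170))
    for k,q in M.items():
        q=(q&m).astype(np.uint8); nn,l,st,ce=cv2.connectedComponentsWithStats(q)
        b=1+np.argmax(st[1:,4]); q=l==b
        ztop=np.percentile(Z[q],95)
        t=q&(Z>Hs[k]-.008); X=C[t][:,:2]; (cx,cy),rad=cv2.minEnclosingCircle(X.astype(np.float32)) if len(X)>2 else ((0,0),0)
        ys,xs=np.nonzero(q)
        print(n,k,st[b],"ztop",ztop.round(4),"n",t.sum(),"circ",np.round([cx,cy,rad],4),"mean",X.mean(0).round(4))
    # trays
    for k,q in dict(blue=(H>105)&(H<125)&(S>150)&(V>60),pink=(((H>160)|(H<4))&(S>70)&(S<190)&(V>150))).items():
        q=q.astype(np.uint8); b=(120,150,280,255) if n=="top" else (225,110,350,220); mm=np.zeros_like(q); mm[b[1]:b[3],b[0]:b[2]]=1; q&=mm
        nn,l,st,ce=cv2.connectedComponentsWithStats(q); bb=1+np.argmax(st[1:,4]); pts=np.argwhere(l==bb)[:,::-1]
        X=plane(n,pts,.012); rc=cv2.minAreaRect((X*1000).astype(np.float32)); print(n,k,st[bb],rc)
    q=(H>22)&(H<34)&(S>180)&(V>180); b=(120,150,280,255) if n=="top" else (225,110,350,220); mm=np.zeros(q.shape,bool); mm[b[1]:b[3],b[0]:b[2]]=1
    nn,l,st,ce=cv2.connectedComponentsWithStats((q&mm).astype(np.uint8))
    for j in range(1,nn):
        if st[j,4]>30: X=plane(n,np.argwhere(l==j)[:,::-1],.005)*1000; print("yellow",X.mean(0).round(1),cv2.minAreaRect(X.astype(np.float32)))
p=cv2.imread("pics/top0.png"); a=cv2.resize(p[170:260,280:380],None,fx=6,fy=6,interpolation=cv2.INTER_CUBIC); cv2.imwrite("pics/c1.png",a)
E
```

```text
top green [334 190  19  15 218] ztop 0.0885 n 40 circ [ 0.5598 -0.345   0.0282] mean [ 0.5622 -0.3458]
top white [301 232  18  18 234] ztop 0.09 n 54 circ [ 0.4106 -0.2284  0.0286] mean [ 0.4103 -0.2324]
top honey [338 229  13  14  71] ztop 0.0668 n 21 circ [ 0.4305 -0.3584  0.0197] mean [ 0.4263 -0.3498]
top coffee [345 194   7   9  31] ztop 0.0778 n 19 circ [ 0.5598 -0.368   0.0124] mean [ 0.5591 -0.3689]
top tea [296 202  17   7  71] ztop 0.0777 n 70 circ [ 0.5343 -0.2114  0.0283] mean [ 0.5306 -0.2094]
top blue [125 185  55  68 165] ((488.0440673828125, 289.28594970703125), (193.19505310058594, 190.89280700683594), 72.2656478881836)
top pink [207 170   8   5  14] ((656.2794799804688, 115.41311645507812), (8.192742347717285, 27.305797576904297), 27.69444465637207)
yellow [656.3 -22.4] ((656.4371337890625, -22.496559143066406), (59.36672592163086, 60.22694778442383), 19.228759765625)
yellow [521.2 228. ] ((521.2816162109375, 228.153564453125), (61.233158111572266, 60.72617721557617), 72.09164428710938)
scene green [160 220  24  40 640] ztop 0.0876 n 123 circ [ 0.8729 -0.602   0.4308] mean [ 0.5718 -0.3603]
scene white [153 173  24  35 632] ztop 0.0873 n 127 circ [ 0.8009 -0.5409  0.5252] mean [ 0.4167 -0.2379]
scene honey [130 230   4   3   6] ztop 0.041 n 0 circ [0 0 0] mean [nan nan]
scene coffee [161 206  17  16 199] ztop 0.0633 n 181 circ [ 0.8405 -0.5748  0.4731] mean [ 0.4942 -0.2988]
scene tea [164 165  17  17 100] ztop 0.0565 n 0 circ [0 0 0] mean [nan nan]<stdin>:15: RuntimeWarning: Mean of empty slice.
  ret = um.true_divide(
Traceback (most recent call last):
ValueError: attempt to get argmax of an empty sequence
```

Run:
```python
from h import *
Hs=dict(green=.089,white=.089,honey=.064,coffee=.062,tea=.074)
C0=dict(green=(.56,-.345),white=(.41,-.228),honey=(.426,-.352),coffee=(.485,-.285),tea=(.53,-.21))
n="top"; p=cv2.imread("pics/top0.png"); C=cloud(n,np.load("top0.npy")); hsv=cv2.cvtColor(p,cv2.COLOR_BGR2HSV)
H,S,V=[hsv[...,k].astype(int) for k in range(3)]
for k,c in C0.items():
    q=(np.hypot(C[...,0]-c[0],C[...,1]-c[1])<.042)&(abs(C[...,2]-Hs[k])<.012)
    l=cv2.connectedComponents(q.astype(np.uint8))[1]; b=np.argmax(np.bincount(l[q])); q=l==b
    cs=cv2.findContours(q.astype(np.uint8),cv2.RETR_EXTERNAL,cv2.CHAIN_APPROX_NONE)[0][0][:,0]
    X=plane(n,cs,Hs[k])*1000; e=cv2.fitEllipse(X.astype(np.float32)); rc=cv2.minAreaRect(X.astype(np.float32))
    Y=plane(n,np.argwhere(q)[:,::-1],Hs[k])*1000
    print(k,"z",np.median(C[q][:,2]).round(4),"ell",np.round(e[0],1),np.round(e[1],1),"rect",np.round(rc[0],1),np.round(rc[1],1),round(rc[2],1),"mean",Y.mean(0).round(1),len(Y))
q=((H<6)|(H>174))&(S>150)&(np.hypot(C[...,0]-.53,C[...,1]+.21)<.05)|(H>15)&(H<32)&(S>150)&(np.hypot(C[...,0]-.53,C[...,1]+.21)<.03)
X=plane(n,np.argwhere(q&(C[...,2]>.055))[:,::-1],.074)*1000; print("tea col",cv2.minAreaRect(X.astype(np.float32)),X.mean(0))
# trays: floor marks + whole tray
for nm,b,q in(("pink",(200,150,280,230),(V>120)&((S<60)|((H>150)|(H<8))&(S>60))|(V>150)&(H>20)&(H<34)),("blue",(120,180,200,255),(V>120)&(S<60)|(H>105)&(H<125)&(S>130)|(V>150)&(H>20)&(H<34))):
    mm=np.zeros(q.shape,bool); mm[b[1]:b[3],b[0]:b[2]]=1; q=(q&mm).astype(np.uint8)
    l=cv2.connectedComponents(q)[1]; bb=np.argmax(np.bincount(l[q>0])); pts=np.argwhere(l==bb)[:,::-1]
    print(nm,cv2.minAreaRect((plane(n,pts,.012)*1000).astype(np.float32)))
for b in((200,150,280,230),(120,180,200,255)):
  mm=np.zeros(q.shape,bool); mm[b[1]:b[3],b[0]:b[2]]=1
  for nm,qq in dict(yel=(H>22)&(H<34)&(S>150),grey=(S<40)&(V>70)&(V<175),cork=(H>8)&(H<22)&(S>70)&(V>110)).items():
    l=cv2.connectedComponents(cv2.morphologyEx((qq&mm).astype(np.uint8),cv2.MORPH_OPEN,np.ones((3,3))))[1]; 
    bb=1+np.argmax(np.bincount(l[l>0])[1:]); X=plane(n,np.argwhere(l==bb)[:,::-1],.005)*1000; print(nm,len(X),X.mean(0).round(1),np.round(cv2.minAreaRect(X.astype(np.float32))[1:][1],1))
a=cv2.resize(p[150:260,120:380],None,fx=3,fy=3,interpolation=cv2.INTER_CUBIC); cv2.imwrite("pics/c1.png",a)
```

```text
green z 0.0872 ell [ 558.8 -344.9] [54.2 56.4] rect [ 559.3 -344.7] [54.1 54.7] 88.9 mean [ 559.9 -347.5] 72
white z 0.0885 ell [ 410.4 -228.1] [54.3 54.9] rect [ 409.6 -228.2] [53.2 56.1] 89.5 mean [ 410.  -231.2] 64
honey z 0.063 ell [ 429.8 -360.4] [39.8 43.3] rect [ 429.8 -359.3] [42.5 41.4] 44.7 mean [ 429.9 -360.4] 133
coffee z 0.0619 ell [ 485.3 -286.9] [42.  44.3] rect [ 486.1 -286.7] [41.  44.7] 0.5 mean [ 485.2 -287. ] 141
tea z 0.0741 ell [ 540.  -211.6] [38.6 65.8] rect [ 540.7 -211.7] [54.6 37.4] 89.3 mean [ 540.1 -211.7] 181
tea col ((540.6978149414062, -211.7909393310547), (55.801300048828125, 35.358516693115234), 85.32220458984375) [ 540.37733797 -211.13927374]
pink ((592.8485717773438, 6.355979919433594), (199.17335510253906, 199.72677612304688), 18.959226608276367)
blue ((489.55926513671875, 288.39215087890625), (198.49978637695312, 196.49905395507812), 72.26793670654297)
yel 284 [655.6 -22.1] 18.9
grey 151 [555.4 -38.5] 18.9
cork 3299 [593.3  13.8] 0.6
yel 305 [521.9 228.6] 72.1
grey 365 [426.2 258.6] 72.2
cork 2771 [496.9 298.1] 0.6
```

View pics/c1.png

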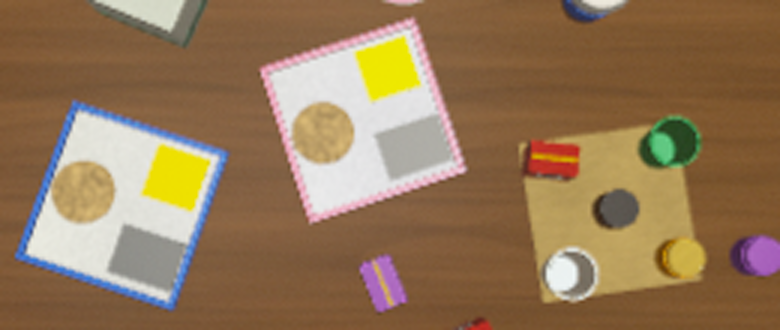

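The crop shows both trays with coaster, yellow square and grey mark clearly. The tea carton's long side lies nearly along world y, with the coffee tin between the others. I'm moving towards the green cup.

Call:
play_rows(commands="0.5 -1 0 0 0 0.09;0.5 -1 0 0 0 0.09;0.5 -1 0 0 0 0.09;0.5 -1 0 0 0 0.09;0.5 -1 0 0 0 0.09;0.5 -1 0 0 0 0.09;0.5 -1 0 0 0 0.09;0.5 -1 0 0 0 0.09;0.5 -1 0 0 0 0.09;0.5 -1 0 0 0 0.09;0.5 -1 0 0 0 0.09;0.5 -1 0 0 0 0.09;0.5 -1 0 0 0 0.09;0.5 -1 0 0 0 0.09;0.5 -1 0 0 0 0.09;0.5 -1 0 0 0 0.09;0.5 -1 0 0 0 0.09;0.5 -1 0 0 0 0.09;0.5 -1 0 0 0 0.09;0.5 -1 0 0 0 0.09", grip=87)

```text
time_s: 2.1
tcp_pos: [0.4667, 0.001, 0.2223]
ee_rot: [[1.0, 0.001, -0.001], [0.001, -1.0, 0.0], [-0.001, -0.0, -1.0]]
wrist_force: [1.5, 0.1, 0.4]
gripper_width: 0.999
gripper_force: 0.0
```

Call:
play_rows(commands="0.26 -0.96 0 0 0 0;0.26 -0.96 0 0 0 0;0.26 -0.96 0 0 0 0;0.26 -0.96 0 0 0 0;0.26 -0.96 0 0 0 0;0.26 -0.96 0 0 0 0;0.26 -0.96 0 0 0 0;0.26 -0.96 0 0 0 0;0.26 -0.96 0 0 0 0;0.26 -0.96 0 0 0 0;0.26 -0.96 0 0 0 0;0.26 -0.96 0 0 0 0;0 0 0 0 0 0;0 0 0 0 0 0")

```text
time_s: 3.5
tcp_pos: [0.5596, -0.3435, 0.2213]
ee_rot: [[1.0, -0.001, -0.002], [-0.001, -1.0, 0.001], [-0.002, -0.001, -1.0]]
wrist_force: [-1.0, 0.3, 0.2]
gripper_width: 1.005
gripper_force: 0.0
```

Run:
```python
from h import *
C=cloud("top",np.load("top0.npy")); 
q=(C[...,2]>.095)&(C[...,2]<.125)&(np.hypot(C[...,0]-.68,C[...,1]+.23)<.08); X=C[q]; print("drink",X.min(0),X.max(0))
q=(C[...,2]>.04)&(C[...,2]<.13)&(np.hypot(C[...,0]-.68,C[...,1]-.25)<.12); X=C[q]; print("tissue",X.min(0),X.max(0))
q=(C[...,2]>.06)&(np.hypot(C[...,0]-.36,C[...,1]+.1)<.06); X=C[q]; print("bigtea",X.min(0),X.max(0))
for n in("scene","top"):
    p,d=cams.capture(n); cv2.imwrite(f"pics/{n}1.png",p)
a=cv2.imread("pics/scene1.png")[100:290,80:340]; b=cv2.imread("pics/top1.png")[110:260,270:400]
a=cv2.resize(a,(780,570),interpolation=cv2.INTER_CUBIC); cv2.imwrite("pics/c2.png",a)
print(r.sense()["tcp_pos"],r.sense()["joints"])
```

```text
drink [ 0.70258569 -0.29367924  0.09578347] [ 0.75877777 -0.22235798  0.12189815]
tissue [0.67745269 0.1802859  0.0406184 ] [0.79964716 0.325426   0.12708634]
bigtea [ 0.30001934 -0.14760864  0.06135238] [ 0.35842583 -0.06657878  0.10301417]
[ 0.5598447  -0.34250134  0.22221405] [-1.73735454e+01  2.51556729e+01  5.30972092e+00 -1.86512972e-02
 -7.02070969e+01  1.07416499e+02]
```

View pics/c2.png

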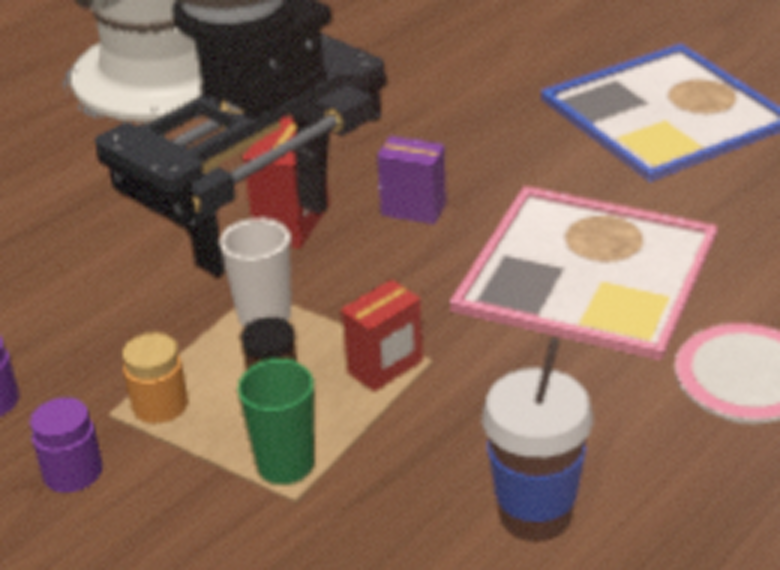

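The gripper hangs over the scene with its long body along the closing line. Its fingertips are near (210,270) and (310,200) in the crop, and all the objects are undisturbed. I'll check that the projected TCP agrees with the images.

Run:
```python
from h import *
for n in("scene","top"):
    i=cams.camera_info(n); P=np.array([[.5596,-.3435,.2213],[.5596,-.2885,.2213],[.5596,-.3985,.2213],[.559,-.345,.089]])
    print(n,cv2.projectPoints(P,cv2.Rodrigues(np.array(i["R"]))[0],np.array(i["t"]),i["mtx"],np.array([i["k1"],0,0,0]))[0][:,0].round(1))
b=cv2.imread("pics/top1.png")[110:260,270:420]; cv2.imwrite("pics/c3.png",cv2.resize(b,(600,600),interpolation=cv2.INTER_CUBIC))
```

```text
scene [[167.3 178.2]
 [186.1 166.6]
 [147.3 190.6]
 [172.7 225.9]]
top [[355.2 191.8]
 [336.9 191.6]
 [373.4 192. ]
 [344.1 197.1]]
```

View pics/c3.png

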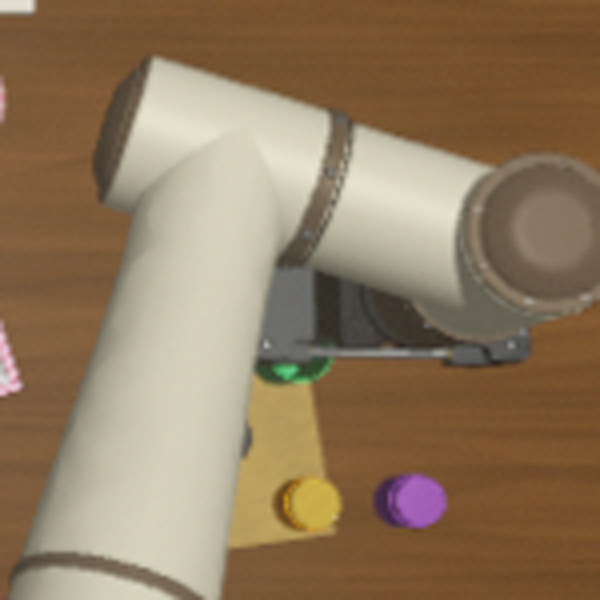

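Call:
play_rows(commands="0 -0.07 -1 0 0 0;0 0 -1 0 0 0;0 0 -1 0 0 0;0 0 -1 0 0 0;0 0 -1 0 0 0;0 0 -1 0 0 0;0 0 0 0 0 0;0 0 0 0 0 0")

```text
time_s: 4.4
tcp_pos: [0.5605, -0.3448, 0.0432]
ee_rot: [[1.0, 0.002, -0.0], [0.002, -1.0, -0.001], [-0.0, 0.001, -1.0]]
wrist_force: [-0.1, -0.5, 0.4]
gripper_width: 1.0
gripper_force: 0.0
```

Call:
play_rows(commands="0 0 0 0 0 0;0 0 0 0 0 0;0 0 0 0 0 0;0 0 0 0 0 0;0 0 0 0 0 0;0 0 0 0 0 0;0 0 0 0 0 0;0 0 0 0 0 0", grip=40)

```text
time_s: 5.2
tcp_pos: [0.5606, -0.3458, 0.0432]
ee_rot: [[1.0, 0.0, 0.001], [0.0, -1.0, -0.001], [0.001, 0.001, -1.0]]
wrist_force: [0.4, -2.1, 4.1]
gripper_width: 0.635
gripper_force: 30.0
```

Call:
play_rows(commands="0 0 0.4 0 0 0;0 0 1 0 0 0;0 0 1 0 0 0;0 0 1 0 0 0;0.042 0.95 0.2 0 0 0;0.042 0.95 0 0 0 0;0.042 0.95 0 0 0 0;0.042 0.95 0 0 0 0;0.042 0.95 0 0 0 0;0.042 0.95 0 0 0 0;0.042 0.95 0 0 0 0;0.042 0.95 0 0 0 0;0.042 0.95 0 0 0 0;0.042 0.95 0 0 0 0;0.042 0.95 0 0 0 0;0.042 0.95 0 0 0 0;0.042 0.95 0 0 0 0;0.042 0.95 0 0 0 0;0 0 0 0 0 0;0 0 0 0 0 0")

```text
time_s: 7.2
tcp_pos: [0.577, 0.0543, 0.1502]
ee_rot: [[1.0, 0.001, -0.002], [0.001, -1.0, -0.0], [-0.002, 0.0, -1.0]]
wrist_force: [-1.0, 0.1, -1.4]
gripper_width: 0.642
gripper_force: 30.0
```

Run:
```python
from h import *
p,d=cams.capture("scene"); cv2.imwrite("pics/s2.png",p); cv2.imwrite("pics/c4.png",cv2.resize(p[90:250,140:360],(770,560),interpolation=cv2.INTER_CUBIC))
print(r.sense()["tcp_pos"],r.sense()["wrist_force"])
```

```text
[0.57710094 0.05357498 0.15028175] [-0.37602601  0.08772571 -1.53057394]
```

View pics/c4.png

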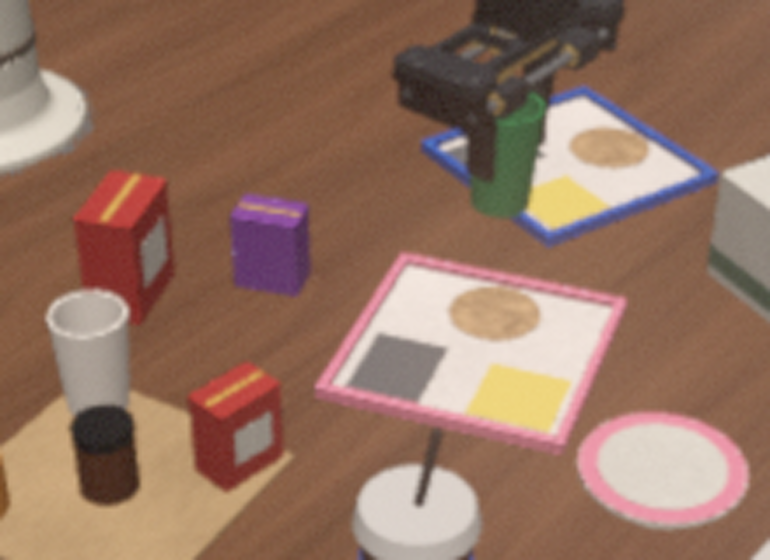

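The cup is held upright at crop (505,155), above the coaster. Lowering it now.

Call:
play_rows(commands="0.03 0 -1 0 0 0;0 0 -1 0 0 0;0 0 -1 0 0 0;0 0 -0.3 0 0 0;0 0 -0.1 0 0 0;0 0 0 0 0 0;0 0 0 0 0 0")

```text
time_s: 7.95
tcp_pos: [0.5799, 0.0538, 0.0502]
ee_rot: [[1.0, 0.0, 0.003], [0.0, -1.0, 0.001], [0.003, -0.001, -1.0]]
wrist_force: [0.7, -0.3, -1.2]
gripper_width: 0.643
gripper_force: 30.0
```

Call:
play_rows(commands="-0.03 0 -0.1 0 0 0;0 0 -0.06 0 0 0;0 0 0 0 0 0;0 0 0 0 0 0")

```text
time_s: 8.35
tcp_pos: [0.5781, 0.0538, 0.0442]
ee_rot: [[1.0, 0.0, 0.001], [0.0, -1.0, 0.0], [0.001, -0.0, -1.0]]
wrist_force: [-0.2, -0.3, 0.0]
gripper_width: 0.64
gripper_force: 30.0
```

Call:
play_rows(commands="0 0 -0.03 0 0 0;0 0 0 0 0 0;0 0 0 0 0 0")

```text
time_s: 8.65
tcp_pos: [0.5786, 0.0538, 0.0441]
ee_rot: [[1.0, 0.001, 0.002], [0.001, -1.0, 0.0], [0.002, -0.0, -1.0]]
wrist_force: [-0.1, -0.3, 5.6]
gripper_width: 0.634
gripper_force: 30.0
```

Call:
play_rows(commands="0 0 0 0 0 0;0 0 0 0 0 0;0 0 0 0 0 0;0 0 0 0 0 0;0 0 0 0 0 0;0 0 0.3 0 0 0;0 0 0.7 0 0 0;0 0 1 0 0 0;0 0 1 0 0 0;0 0 1 0 0 0", grip=84)

```text
time_s: 9.65
tcp_pos: [0.5778, 0.0536, 0.1648]
ee_rot: [[1.0, 0.0, 0.001], [0.0, -1.0, 0.0], [0.001, -0.0, -1.0]]
wrist_force: [0.8, 1.0, 0.1]
gripper_width: 0.968
gripper_force: 0.0
```

Call:
play_rows(commands="-0.352 -0.985 0 0 0 0;-0.352 -0.985 0 0 0 0;-0.352 -0.985 0 0 0 0;-0.352 -0.985 0 0 0 0;-0.352 -0.985 0 0 0 0;-0.352 -0.985 0 0 0 0;-0.352 -0.985 0 0 0 0;-0.352 -0.985 0 0 0 0;-0.352 -0.985 0 0 0 0;-0.352 -0.985 0 0 0 0;-0.352 -0.985 0 0 0 0;-0.352 -0.985 0 0 0 0;-0.352 -0.985 0 0 0 0;-0.352 -0.985 0 0 0 0;0 0 0 0 0 0;0 0 0 0 0 0", grip=68)

```text
time_s: 11.25
tcp_pos: [0.4296, -0.3604, 0.1631]
ee_rot: [[1.0, -0.001, 0.0], [-0.001, -1.0, 0.0], [0.0, -0.0, -1.0]]
wrist_force: [-0.3, 0.2, -0.2]
gripper_width: 0.783
gripper_force: 0.0
```

Run:
```python
from h import *
n="top"
p,d=cams.capture(n); C=cloud(n,d)
p2,d2=cams.capture("scene"); cv2.imwrite("pics/s3.png",p2)
for k,c,z in(("green",(.5766,.0537),.090),):
    q=(np.hypot(C[...,0]-c[0],C[...,1]-c[1])<.042)&(abs(C[...,2]-z)<.012)
    cs=cv2.findContours(q.astype(np.uint8),cv2.RETR_EXTERNAL,cv2.CHAIN_APPROX_NONE)[0]; cs=max(cs,key=len)[:,0]
    X=(plane(n,cs,z)*1000).astype(np.float32); print(k,cv2.fitEllipse(X),cv2.minAreaRect(X))
print(r.sense()["tcp_pos"])
```

```text
green ((576.557861328125, 53.153995513916016), (54.52846145629883, 55.23231887817383), 134.51168823242188) ((575.6657104492188, 53.20404815673828), (54.3682746887207, 53.81270217895508), 0.8470692038536072)
[ 0.43015194 -0.35943749  0.16317355]
```

The green cup sits within about 1 mm of the coaster centre. Next is the honey jar.

Call:
play_rows(commands="0 0 -1 0 0 0;0 0 -1 0 0 0;0 0 -1 0 0 0;0 0 -1 0 0 0;0 0 -0.5 0 0 0;0 0 0 0 0 0;0 0 0 0 0 0")

```text
time_s: 12.05
tcp_pos: [0.4308, -0.3596, 0.0284]
ee_rot: [[1.0, 0.002, 0.0], [0.002, -1.0, -0.001], [0.0, 0.001, -1.0]]
wrist_force: [-0.2, -0.7, -0.2]
gripper_width: 0.779
gripper_force: 0.0
```

Call:
play_rows(commands="0 0 0 0 0 0;0 0 0 0 0 0;0 0 0 0 0 0;0 0 0 0 0 0;0 0 0 0 0 0;0 0 0 0 0 0", grip=30)

```text
time_s: 12.65
tcp_pos: [0.4309, -0.3608, 0.029]
ee_rot: [[1.0, 0.001, 0.002], [0.001, -1.0, -0.002], [0.002, 0.002, -1.0]]
wrist_force: [-0.5, -0.7, 5.9]
gripper_width: 0.52
gripper_force: 30.0
```

Call:
play_rows(commands="0 0 0.5 0 0 0;0 0 1 0 0 0;0 0 1 0 0 0;0 0 1 0 0 0;0.626 0.94 0 0 0 0;0.626 0.94 0 0 0 0;0.626 0.94 0 0 0 0;0.626 0.94 0 0 0 0;0.626 0.94 0 0 0 0;0.626 0.94 0 0 0 0;0.626 0.94 0 0 0 0;0.626 0.94 0 0 0 0;0.626 0.94 0 0 0 0;0.626 0.94 0 0 0 0;0.626 0.94 0 0 0 0;0.626 0.94 0 0 0 0;0 0 0 0 0 0;0 0 0 0 0 0")

```text
time_s: 14.45
tcp_pos: [0.6543, -0.0209, 0.1313]
ee_rot: [[1.0, 0.001, -0.003], [0.001, -1.0, 0.0], [-0.003, -0.0, -1.0]]
wrist_force: [-0.9, 0.1, -1.1]
gripper_width: 0.519
gripper_force: 30.0
```

Lowering about 100 mm; contact is expected at TCP z ≈ 0.0295.

Call:
play_rows(commands="0.03 -0.05 -1 0 0 0;0 0 -1 0 0 0;0 0 -1 0 0 0;0 0 -0.2 0 0 0;0 0 0 0 0 0;0 0 0 0 0 0;0 0 0 0 0 0")

```text
time_s: 15.15
tcp_pos: [0.6574, -0.0232, 0.039]
ee_rot: [[1.0, 0.0, 0.004], [0.0, -1.0, 0.0], [0.004, -0.0, -1.0]]
wrist_force: [-0.9, 0.3, -1.2]
gripper_width: 0.518
gripper_force: 30.0
```

Call:
play_rows(commands="0 0 -0.15 0 0 0;0 0 -0.12 0 0 0;0 0 0 0 0 0;0 0 0 0 0 0;0 0 0 0 0 0")

```text
time_s: 15.65
tcp_pos: [0.6567, -0.0229, 0.03]
ee_rot: [[1.0, 0.001, 0.001], [0.001, -1.0, 0.0], [0.001, -0.0, -1.0]]
wrist_force: [-0.6, 1.0, 5.5]
gripper_width: 0.523
gripper_force: 30.0
```

Call:
play_rows(commands="0 0 0 0 0 0;0 0 0 0 0 0;0 0 0 0 0 0;0 0 0 0 0 0;0 0 0.3 0 0 0;0 0 0.7 0 0 0;0 0 1 0 0 0;0 0 1 0 0 0;0 0 1 0 0 0;-0.555 -0.9 0 0 0 -0.079;-0.555 -0.9 0 0 0 -0.079;-0.555 -0.9 0 0 0 -0.079;-0.555 -0.9 0 0 0 -0.079;-0.555 -0.9 0 0 0 -0.079;-0.555 -0.9 0 0 0 -0.079;-0.555 -0.9 0 0 0 -0.079;0 0 0 0 0 0;0 0 0 0 0 0", grip=76)

```text
time_s: 17.45
tcp_pos: [0.5396, -0.2127, 0.1495]
ee_rot: [[0.996, -0.084, 0.001], [-0.084, -0.996, -0.0], [0.001, 0.0, -1.0]]
wrist_force: [0.9, -0.6, 0.1]
gripper_width: 0.874
gripper_force: 0.0
```

Run:
```python
from h import *
n="top"
p,d=cams.capture(n); C=cloud(n,d); cv2.imwrite("pics/t4.png",p)
p2,d2=cams.capture("scene"); cv2.imwrite("pics/s4.png",p2)
for k,c,z in(("green",(.5766,.0537),.090),("honey",(.656,-.022),.065)):
    q=(np.hypot(C[...,0]-c[0],C[...,1]-c[1])<.042)&(abs(C[...,2]-z)<.012)
    cs=cv2.findContours(q.astype(np.uint8),cv2.RETR_EXTERNAL,cv2.CHAIN_APPROX_NONE)[0]; cs=max(cs,key=len)[:,0]
    X=(plane(n,cs,z)*1000).astype(np.float32); print(k,cv2.fitEllipse(X))
print(r.sense()["tcp_pos"])
cv2.imwrite("pics/c5.png",cv2.resize(p2[110:270,100:320],(770,560),interpolation=cv2.INTER_CUBIC))
```

```text
green ((576.03076171875, 53.03112030029297), (53.60729217529297, 54.379615783691406), 116.91441345214844)Traceback (most recent call last):
  File "<stdin>", line 7, in <module>
ValueError: max() iterable argument is empty
```

Call:
play_rows(commands="0 0 -1 0 0 0;0 0 -1 0 0 0;0 0 -1 0 0 0;0 0 -0.75 0 0 0;0 0 0 0 0 0;0 0 0 0 0 0")

```text
time_s: 18.15
tcp_pos: [0.5406, -0.2116, 0.0365]
ee_rot: [[0.997, -0.081, 0.0], [-0.081, -0.997, -0.0], [0.0, 0.0, -1.0]]
wrist_force: [-0.9, -0.2, -0.6]
gripper_width: 0.872
gripper_force: 0.0
```

Call:
play_rows(commands="0 0 0 0 0 0;0 0 0 0 0 0;0 0 0 0 0 0;0 0 0 0 0 0;0 0 0 0 0 0;0 0 0 0 0 0", grip=40)

```text
time_s: 18.75
tcp_pos: [0.5405, -0.2124, 0.0375]
ee_rot: [[0.997, -0.082, 0.002], [-0.082, -0.997, -0.001], [0.002, 0.001, -1.0]]
wrist_force: [-1.2, -0.5, 5.9]
gripper_width: 0.642
gripper_force: 30.0
```

Run:
```python
from h import *
p2=cams.capture("scene")[0]
cv2.imwrite("pics/c6.png",cv2.resize(p2[110:270,100:320],(770,560),interpolation=cv2.INTER_CUBIC))
```

```text
(no output)
```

View pics/c6.png

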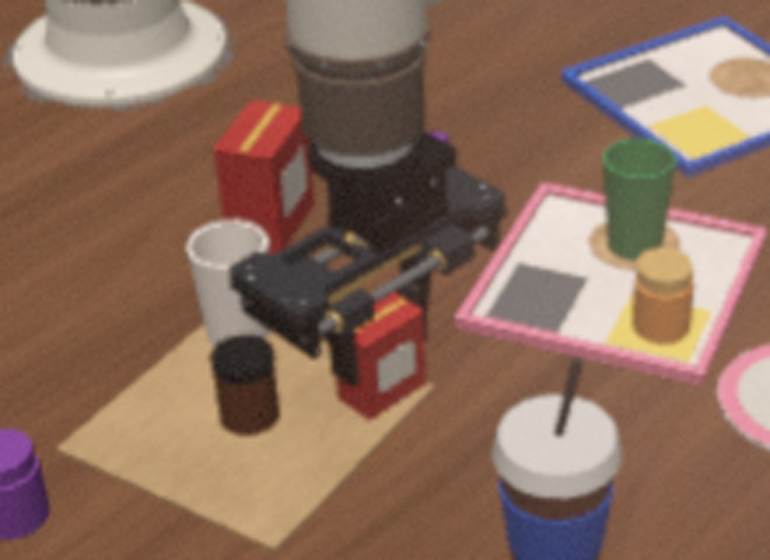

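The carton is gripped across its 56 mm side (reads 55.9 mm). The green cup and honey stand correctly on the pink tray.

Call:
play_rows(commands="0 0 0.3 0 0 0;0 0 1 0 0 0;0 0 1 0 0 0;0 0 1 0 0 0;0.115 0.872 0 0 0 0.458;0.115 0.872 0 0 0 0.458;0.115 0.872 0 0 0 0.458;0.115 0.872 0 0 0 0.458;0.115 0.872 0 0 0 0.458;0.115 0.872 0 0 0 0.458;0 0 0 0 0 0;0 0 0 0 0 0;0 0 0 0 0 0")

```text
time_s: 20.1
tcp_pos: [0.5599, -0.0557, 0.1351]
ee_rot: [[0.947, 0.322, -0.001], [0.322, -0.947, 0.0], [-0.001, -0.0, -1.0]]
wrist_force: [-0.3, -0.2, -1.7]
gripper_width: 0.641
gripper_force: 30.0
```

Call:
play_rows(commands="0.03 0.01 -1 0 0 0;0 0 -1 0 0 0;0 0 -0.8 0 0 0;0 0 -0.2 0 0 0;0 0 0 0 0 0;0 0 0 0 0 0;0 0 0 0 0 0")

```text
time_s: 20.8
tcp_pos: [0.5624, -0.0549, 0.0468]
ee_rot: [[0.946, 0.323, 0.003], [0.323, -0.946, 0.0], [0.003, 0.001, -1.0]]
wrist_force: [0.7, 0.2, -0.6]
gripper_width: 0.639
gripper_force: 30.0
```

Call:
play_rows(commands="-0.02 0 -0.15 0 0 0;0 0 -0.13 0 0 0;0 0 0 0 0 0;0 0 0 0 0 0;0 0 0 0 0 0")

```text
time_s: 21.3
tcp_pos: [0.5611, -0.0547, 0.0384]
ee_rot: [[0.946, 0.324, 0.001], [0.324, -0.946, -0.0], [0.001, 0.001, -1.0]]
wrist_force: [-2.7, 0.2, 6.7]
gripper_width: 0.637
gripper_force: 30.0
```

Call:
play_rows(commands="0 0 0 0 0 0;0 0 0 0 0 0;0 0 0 0 0 0;0 0 0 0 0 0;0 0 0.3 0 0 0;0 0 1 0 0 0;0 0 1 0 0 0;0 0 1 0 0 0;0 0 1 0 0 0;-0.839 -0.961 0 0 0 -0.367;-0.839 -0.961 0 0 0 -0.367;-0.839 -0.961 0 0 0 -0.367;-0.839 -0.961 0 0 0 -0.367;-0.839 -0.961 0 0 0 -0.367;-0.839 -0.961 0 0 0 -0.367;0 0 0 0 0 0;0 0 0 0 0 0", grip=74)

```text
time_s: 23.0
tcp_pos: [0.4095, -0.2284, 0.1666]
ee_rot: [[1.0, -0.002, 0.001], [-0.002, -1.0, -0.0], [0.001, 0.0, -1.0]]
wrist_force: [0.2, 0.4, 0.3]
gripper_width: 0.848
gripper_force: 0.0
```

Run:
```python
from h import *
n="top"
p,d=cams.capture(n); C=cloud(n,d); cv2.imwrite("pics/t7.png",p)
for k,c,z in(("green",(.5766,.0537),.090),("honey",(.656,-.022),.065),("tea",(.561,-.055),.075)):
    q=(np.hypot(C[...,0]-c[0],C[...,1]-c[1])<.042)&(abs(C[...,2]-z)<.012)
    cs=cv2.findContours(q.astype(np.uint8),cv2.RETR_EXTERNAL,cv2.CHAIN_APPROX_NONE)[0]
    if not cs: print(k,"none");continue
    cs=max(cs,key=len)[:,0]
    X=(plane(n,cs,z)*1000).astype(np.float32); print(k,cv2.fitEllipse(X),cv2.minAreaRect(X))
print(r.sense()["tcp_pos"])
p2=cams.capture("scene")[0]
cv2.imwrite("pics/c7.png",cv2.resize(p2[110:270,100:320],(770,560),interpolation=cv2.INTER_CUBIC))
```

```text
green ((576.1839599609375, 53.07522201538086), (53.67286682128906, 54.55028533935547), 148.06124877929688) ((575.6657104492188, 53.20404815673828), (54.3682746887207, 53.81270217895508), 0.8470692038536072)
honey ((653.9202880859375, -20.69759750366211), (37.93502426147461, 42.205055236816406), 85.8353042602539) ((653.0183715820312, -21.667190551757812), (42.19344711303711, 38.08486557006836), 0.619284451007843)
tea ((560.6965942382812, -51.719573974609375), (38.90721893310547, 64.71739196777344), 19.182933807373047) ((560.6553955078125, -52.40395736694336), (36.764835357666016, 55.1370964050293), 19.131467819213867)
[ 0.41004265 -0.2279631   0.16645582]
```

View pics/c7.png

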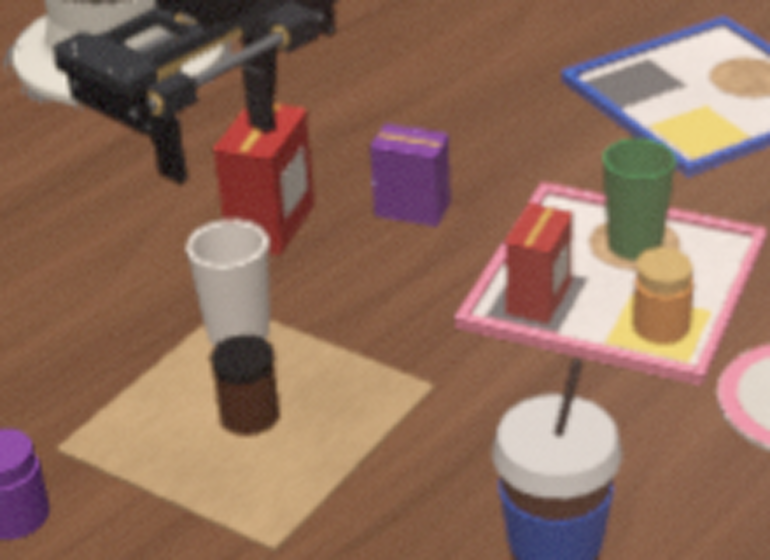

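The tea stands on the grey mark, aligned at 19.1°, at crop (540,265). I'll check its offset once by colour before going on.

Run:
```python
from h import *
n="top"; p=cv2.imread("pics/t7.png"); hsv=cv2.cvtColor(p,cv2.COLOR_BGR2HSV); H,S,V=[hsv[...,k].astype(int) for k in range(3)]
m=np.zeros(H.shape,bool); m[150:230,205:280]=1
i=cams.camera_info(n)
q=m&(((H<8)|(H>172))&(S>160)|((H<28)&(S>150)))
l=cv2.connectedComponents(q.astype(np.uint8))[1]
for j in range(1,l.max()+1):
    if (l==j).sum()>25:
        px=np.argwhere(l==j)[:,::-1]; X=(plane(n,px,.075)*1000).astype(np.float32); print((l==j).sum(),px.mean(0),X.mean(0),cv2.minAreaRect(X))
T=np.array([[.5611,-.0552,.075],[.6557,-.0226,.065],[.5611,-.0547,.075]]); print(cv2.projectPoints(T,cv2.Rodrigues(np.array(i["R"]))[0],np.array(i["t"]),i["mtx"],np.array([i["k1"],0,0,0]))[0][:,0])
cv2.imwrite("pics/c8.png",cv2.resize(p[150:230,200:290],(720,640),interpolation=cv2.INTER_NEAREST)[:600])
```

```text
126 [248.44444444 171.07936508] [647.29486  -21.552776] ((647.5989990234375, -20.036401748657227), (48.7932243347168, 41.21394348144531), 0.589533269405365)
157 [257.33121019 196.21656051] [560.7282  -52.65918] ((560.6456298828125, -52.41706466674805), (34.63461685180664, 52.87635040283203), 19.04749298095703)
[[258.08015668 196.11189642]
 [248.77820173 169.228365  ]
 [257.93328314 196.11049059]]
```

View pics/c8.png

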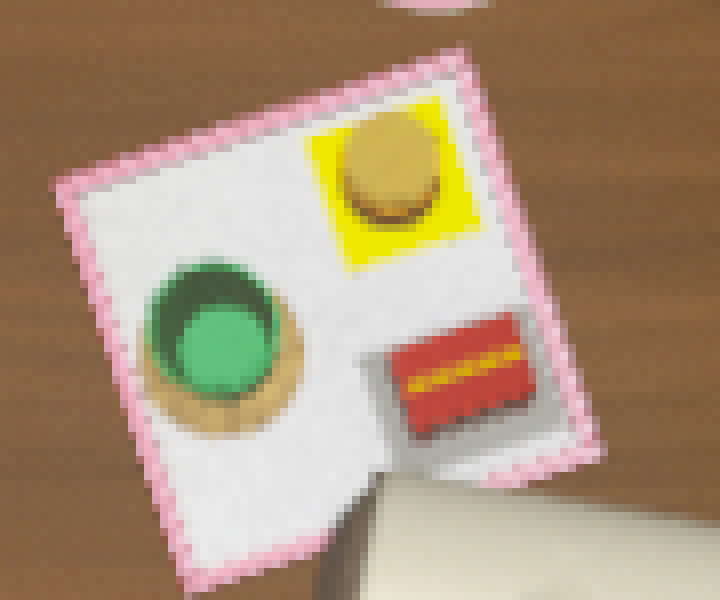

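All three sit within about 3 mm of their marks, which is fine. In this crop the honey cap is at (390,160), the tea at (465,375) and the green cup at (212,330). Next is the white cup.

Call:
play_rows(commands="0.02 0 -1 0 0 0;0 0 -1 0 0 0;0 0 -1 0 0 0;0 0 -1 0 0 0;0 0 -0.12 0 0 0;0 0 0 0 0 0;0 0 0 0 0 0")

```text
time_s: 23.8
tcp_pos: [0.4119, -0.2278, 0.0435]
ee_rot: [[1.0, 0.001, 0.003], [0.001, -1.0, -0.001], [0.003, 0.001, -1.0]]
wrist_force: [0.1, -0.1, -0.3]
gripper_width: 0.852
gripper_force: 0.0
```

Call:
play_rows(commands="0 0 0 0 0 0;0 0 0 0 0 0;0 0 0 0 0 0;0 0 0 0 0 0;0 0 0 0 0 0;0 0 0 0 0 0", grip=40)

```text
time_s: 24.4
tcp_pos: [0.411, -0.2282, 0.043]
ee_rot: [[1.0, -0.0, 0.002], [-0.0, -1.0, -0.001], [0.002, 0.001, -1.0]]
wrist_force: [-0.2, -0.5, 5.4]
gripper_width: 0.642
gripper_force: 30.0
```

Call:
play_rows(commands="0 0 0.3 0 0 0;0 0 1 0 0 0;0 0 1 0 0 0;0 0 1 0 0 0;0 0 1 0 0 0;0.166 0.99 0 0 0 0;0.166 0.99 0 0 0 0;0.166 0.99 0 0 0 0;0.166 0.99 0 0 0 0;0.166 0.99 0 0 0 0;0.166 0.99 0 0 0 0;0.166 0.99 0 0 0 0;0.166 0.99 0 0 0 0;0.166 0.99 0 0 0 0;0.166 0.99 0 0 0 0;0.166 0.99 0 0 0 0;0.166 0.99 0 0 0 0;0.166 0.99 0 0 0 0;0.166 0.99 0 0 0 0;0.166 0.99 0 0 0 0")

```text
time_s: 26.4
tcp_pos: [0.4841, 0.2185, 0.1709]
ee_rot: [[1.0, -0.001, -0.002], [-0.001, -1.0, -0.001], [-0.002, 0.001, -1.0]]
wrist_force: [-0.8, -0.5, -0.3]
gripper_width: 0.64
gripper_force: 30.0
```

Call:
play_rows(commands="0.166 0.99 0 0 0 0;0.166 0.99 0 0 0 0;0.166 0.99 0 0 0 0;0.166 0.99 0 0 0 0;0 0 0 0 0 0;0 0 0 0 0 0;0 0 0 0 0 0")

```text
time_s: 27.1
tcp_pos: [0.5042, 0.3354, 0.1709]
ee_rot: [[1.0, -0.002, -0.001], [-0.002, -1.0, -0.001], [-0.001, 0.001, -1.0]]
wrist_force: [0.8, -0.7, -0.6]
gripper_width: 0.642
gripper_force: 30.0
```

Call:
play_rows(commands="0.03 0.02 -1 0 0 0;0 0 -1 0 0 0;0 0 -1 0 0 0;0 0 -0.8 0 0 0;0 0 -0.1 0 0 0;0 0 0 0 0 0;0 0 0 0 0 0;0 0 0 0 0 0")

```text
time_s: 27.9
tcp_pos: [0.5066, 0.3377, 0.0561]
ee_rot: [[1.0, -0.001, 0.002], [-0.001, -1.0, 0.002], [0.002, -0.002, -1.0]]
wrist_force: [-0.4, -0.3, -0.1]
gripper_width: 0.638
gripper_force: 30.0
```

Call:
play_rows(commands="-0.02 -0.04 -0.25 0 0 0;0 0 -0.1 0 0 0;0 0 -0.08 0 0 0;0 0 0 0 0 0;0 0 0 0 0 0;0 0 0 0 0 0")

```text
time_s: 28.5
tcp_pos: [0.5062, 0.3359, 0.044]
ee_rot: [[1.0, 0.0, 0.003], [0.0, -1.0, 0.0], [0.003, -0.0, -1.0]]
wrist_force: [-1.5, -3.3, 11.6]
gripper_width: 0.641
gripper_force: 30.0
```

Call:
play_rows(commands="0 0 0 0 0 0;0 0 0 0 0 0;0 0 0 0 0 0;0 0 0 0 0 0;0 0 0 0 0 0;0 0 0.3 0 0 0;0 0 0.7 0 0 0;0 0 1 0 0 0;0 0 1 0 0 0;0 0 1 0 0 0;-0.033 -0.989 0 0 0 0;-0.033 -0.989 0 0 0 0;-0.033 -0.989 0 0 0 0;-0.033 -0.989 0 0 0 0;-0.033 -0.989 0 0 0 0;-0.033 -0.989 0 0 0 0;-0.033 -0.989 0 0 0 0;-0.033 -0.989 0 0 0 0;-0.033 -0.989 0 0 0 0;-0.033 -0.989 0 0 0 0", grip=78)

```text
time_s: 30.5
tcp_pos: [0.4952, 0.0381, 0.1622]
ee_rot: [[1.0, -0.0, 0.001], [-0.0, -1.0, 0.0], [0.001, -0.0, -1.0]]
wrist_force: [-0.5, 0.4, 0.2]
gripper_width: 0.895
gripper_force: 0.0
```

Call:
play_rows(commands="-0.033 -0.989 0 0 0 0;-0.033 -0.989 0 0 0 0;-0.033 -0.989 0 0 0 0;-0.033 -0.989 0 0 0 0;-0.033 -0.989 0 0 0 0;-0.033 -0.989 0 0 0 0;-0.033 -0.989 0 0 0 0;-0.033 -0.989 0 0 0 0;-0.033 -0.989 0 0 0 0;-0.033 -0.989 0 0 0 0;-0.033 -0.989 0 0 0 0;0 0 0 0 0 0;0 0 0 0 0 0", grip=68)

```text
time_s: 31.8
tcp_pos: [0.4841, -0.2876, 0.1616]
ee_rot: [[1.0, -0.002, 0.0], [-0.002, -1.0, 0.0], [0.0, -0.0, -1.0]]
wrist_force: [-0.1, -0.0, 0.3]
gripper_width: 0.78
gripper_force: 0.0
```

Run:
```python
from h import *
n="top"
p,d=cams.capture(n); C=cloud(n,d); cv2.imwrite("pics/t9.png",p)
for k,c,z in(("white",(.505,.336),.090),("coffee",(.485,-.287),.062)):
    q=(np.hypot(C[...,0]-c[0],C[...,1]-c[1])<.042)&(abs(C[...,2]-z)<.012)
    cs=cv2.findContours(q.astype(np.uint8),cv2.RETR_EXTERNAL,cv2.CHAIN_APPROX_NONE)[0]
    if not cs: print(k,"none");continue
    cs=max(cs,key=len)[:,0]
    X=(plane(n,cs,z)*1000).astype(np.float32); print(k,cv2.fitEllipse(X),cv2.minAreaRect(X))
p2=cams.capture("scene")[0]; cv2.imwrite("pics/s9.png",p2)
cv2.imwrite("pics/c9.png",cv2.resize(p2[90:270,110:360],(750,540),interpolation=cv2.INTER_CUBIC))
print(r.sense()["tcp_pos"])
```

```text
white ((504.60260009765625, 333.4324645996094), (53.97544479370117, 56.96124267578125), 160.48167419433594) ((505.7415466308594, 332.9359436035156), (53.36861801147461, 56.77046585083008), 0.5325618982315063)
coffee none
[ 0.48435116 -0.28658061  0.16163781]
```

View pics/c9.png

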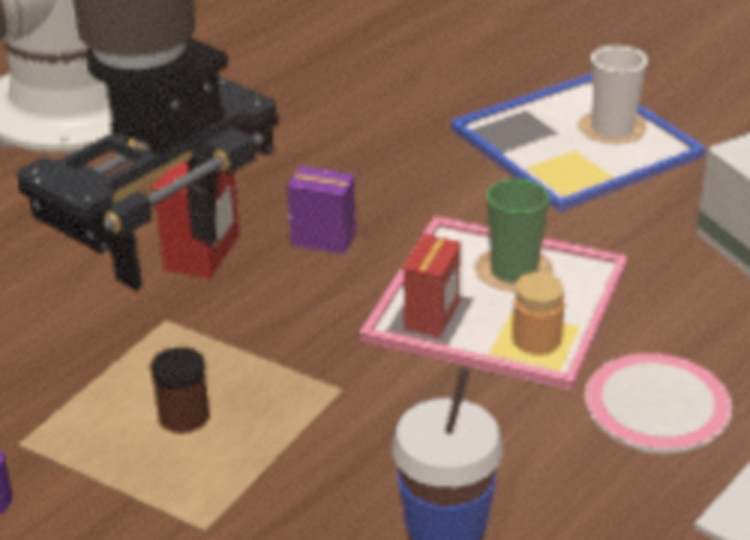

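The white cup stands on the blue coaster at crop (618,95), and the coffee tin is alone on the sheet at (180,390). Grasping it now.

Call:
play_rows(commands="0.03 0 -1 0 0 0;0 0 -1 0 0 0;0 0 -1 0 0 0;0 0 -1 0 0 0;0 0 -0.45 0 0 0;0 0 0 0 0 0;0 0 0 0 0 0")

```text
time_s: 32.6
tcp_pos: [0.486, -0.2867, 0.0285]
ee_rot: [[1.0, 0.001, 0.001], [0.001, -1.0, -0.0], [0.001, 0.0, -1.0]]
wrist_force: [0.4, 0.6, 0.5]
gripper_width: 0.778
gripper_force: 0.0
```

Call:
play_rows(commands="0 0 0 0 0 0;0 0 0 0 0 0;0 0 0 0 0 0;0 0 0 0 0 0;0 0 0 0 0 0;0 0 0 0 0 0;0 0 0 0 0 0", grip=30)

```text
time_s: 33.3
tcp_pos: [0.4859, -0.2876, 0.0286]
ee_rot: [[1.0, -0.001, 0.001], [-0.001, -1.0, -0.001], [0.001, 0.001, -1.0]]
wrist_force: [0.4, -0.3, 6.1]
gripper_width: 0.498
gripper_force: 29.7
```

Call:
play_rows(commands="0 0 0.3 0 0 0;0 0 1 0 0 0;0 0 1 0 0 0;0 0 1 0 0 0;0.067 0.955 0.3 0 0 -0.555;0.067 0.955 0 0 0 -0.555;0.067 0.955 0 0 0 -0.555;0.067 0.955 0 0 0 -0.555;0.067 0.955 0 0 0 -0.555;0.067 0.955 0 0 0 -0.555;0.067 0.955 0 0 0 -0.555;0.067 0.955 0 0 0 -0.555;0.067 0.955 0 0 0 -0.555;0.067 0.955 0 0 0 -0.555;0.067 0.955 0 0 0 -0.555;0.067 0.955 0 0 0 -0.555;0.067 0.955 0 0 0 -0.555;0.067 0.955 0 0 0 -0.555;0.067 0.955 0 0 0 -0.555;0.067 0.955 0 0 0 -0.555")

```text
time_s: 35.3
tcp_pos: [0.5165, 0.1722, 0.1355]
ee_rot: [[0.232, -0.973, -0.002], [-0.973, -0.232, -0.0], [-0.0, 0.002, -1.0]]
wrist_force: [0.4, 0.2, -0.9]
gripper_width: 0.499
gripper_force: 29.8
```

Call:
play_rows(commands="0.067 0.955 0 0 0 -0.555;0.067 0.955 0 0 0 -0.555;0 0 0 0 0 0;0 0 0 0 0 0;0 0 0 0 0 0")

```text
time_s: 35.8
tcp_pos: [0.5208, 0.2276, 0.1355]
ee_rot: [[0.071, -0.997, -0.001], [-0.997, -0.071, -0.001], [0.001, 0.002, -1.0]]
wrist_force: [-0.6, -0.0, -0.5]
gripper_width: 0.501
gripper_force: 29.8
```

Call:
play_rows(commands="0.03 0.02 -1 0 0 0;0 0 -1 0 0 0;0 0 -1 0 0 0;0 0 -0.25 0 0 0;0 0 0 0 0 0;0 0 0 0 0 0;0 0 0 0 0 0")

```text
time_s: 36.5
tcp_pos: [0.5235, 0.2297, 0.0402]
ee_rot: [[0.071, -0.997, 0.003], [-0.997, -0.071, 0.002], [-0.002, -0.003, -1.0]]
wrist_force: [-0.4, 0.2, -0.7]
gripper_width: 0.498
gripper_force: 29.8
```

Call:
play_rows(commands="-0.03 -0.05 -0.15 0 0 0;0 0 -0.12 0 0 0;0 0 -0.06 0 0 0;0 0 0 0 0 0;0 0 0 0 0 0;0 0 0 0 0 0")

```text
time_s: 37.1
tcp_pos: [0.5213, 0.2276, 0.0296]
ee_rot: [[0.072, -0.997, 0.0], [-0.997, -0.072, -0.0], [0.0, -0.0, -1.0]]
wrist_force: [-3.6, -0.5, 6.8]
gripper_width: 0.498
gripper_force: 29.7
```

Call:
play_rows(commands="0 0 0 0 0 0;0 0 0 0 0 0;0 0 0 0 0 0;0 0 0 0 0 0;0 0 0.3 0 0 0;0 0 0.7 0 0 0;0 0 1 0 0 0;0 0 1 0 0 0;0 0 1 0 0 0;0 0 1 0 0 0;-0.25 -0.95 0 0 0 0;-0.25 -0.95 0 0 0 0;-0.25 -0.95 0 0 0 0;-0.25 -0.95 0 0 0 0;-0.25 -0.95 0 0 0 0;-0.25 -0.95 0 0 0 0;-0.25 -0.95 0 0 0 0;-0.25 -0.95 0 0 0 0;-0.25 -0.95 0 0 0 0;-0.25 -0.95 0 0 0 0", grip=62)

```text
time_s: 39.1
tcp_pos: [0.446, -0.0585, 0.1792]
ee_rot: [[0.072, -0.997, 0.001], [-0.997, -0.072, 0.0], [-0.0, -0.001, -1.0]]
wrist_force: [0.6, -0.4, 0.2]
gripper_width: 0.709
gripper_force: 0.0
```

Call:
play_rows(commands="0 -0.95 0 0 0 0;0 -0.95 0 0 0 0;0 -0.95 0 0 0 0;0 -0.95 0 0 0 0;0 -0.95 0 0 0 0;0 -0.95 0 0 0 0;0 -0.95 0 0 0 0;0 0 0 0 0 0;0 0 0 0 0 0")

```text
time_s: 40.0
tcp_pos: [0.4461, -0.2572, 0.1786]
ee_rot: [[0.07, -0.998, -0.0], [-0.998, -0.07, 0.0], [-0.0, 0.0, -1.0]]
wrist_force: [-0.2, -0.1, 0.2]
gripper_width: 0.717
gripper_force: 0.0
```

Run:
```python
from h import *
n="top"
p,d=cams.capture(n); C=cloud(n,d)
for k,c,z in(("white",(.505,.336),.090),("coffee",(.5225,.2275),.063),("green",(.5766,.0537),.090),("honey",(.656,-.022),.065),("tea",(.561,-.055),.075)):
    q=(np.hypot(C[...,0]-c[0],C[...,1]-c[1])<.042)&(abs(C[...,2]-z)<.012)
    cs=cv2.findContours(q.astype(np.uint8),cv2.RETR_EXTERNAL,cv2.CHAIN_APPROX_NONE)[0]
    if not cs: print(k,"none");continue
    cs=max(cs,key=len)[:,0]
    X=(plane(n,cs,z)*1000).astype(np.float32); print(k,np.round(c,4)*1000,cv2.fitEllipse(X))
p2=cams.capture("scene")[0]
cv2.imwrite("pics/c10.png",cv2.resize(p2[90:290,110:400],(783,540),interpolation=cv2.INTER_CUBIC))
cv2.imwrite("pics/c11.png",cv2.resize(p[100:260,110:340],(782,544),interpolation=cv2.INTER_CUBIC))
```

```text
white [505. 336.] ((504.6266784667969, 333.3015441894531), (54.01051712036133, 57.223609924316406), 164.13267517089844)
coffee [522.5 227.5] ((521.8141479492188, 230.19970703125), (41.614166259765625, 43.806365966796875), 167.76683044433594)
green [576.6  53.7] ((576.557861328125, 53.153995513916016), (54.52846145629883, 55.23231887817383), 134.51168823242188)
honey [656. -22.] ((654.4053344726562, -20.597492218017578), (39.1652946472168, 41.1902961730957), 44.2821044921875)
tea [561. -55.] ((560.6161499023438, -36.107975006103516), (26.59674835205078, 43.09796142578125), 60.26203536987305)
```

View pics/c10.png

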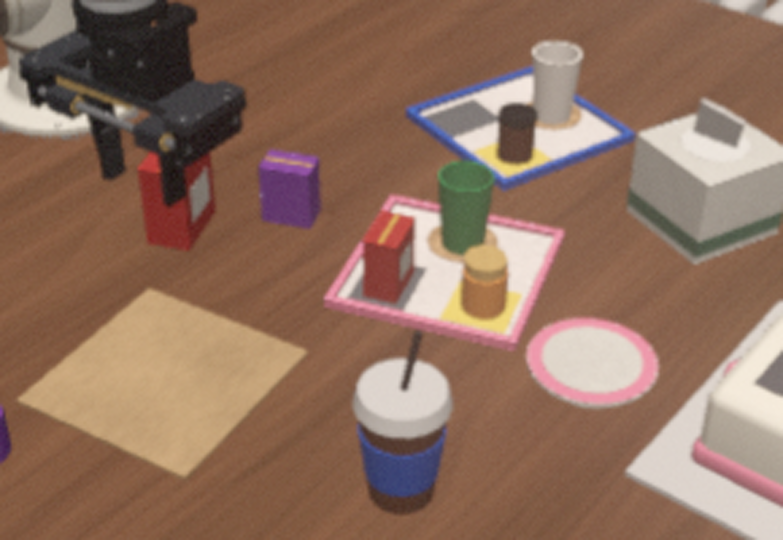

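View pics/c11.png

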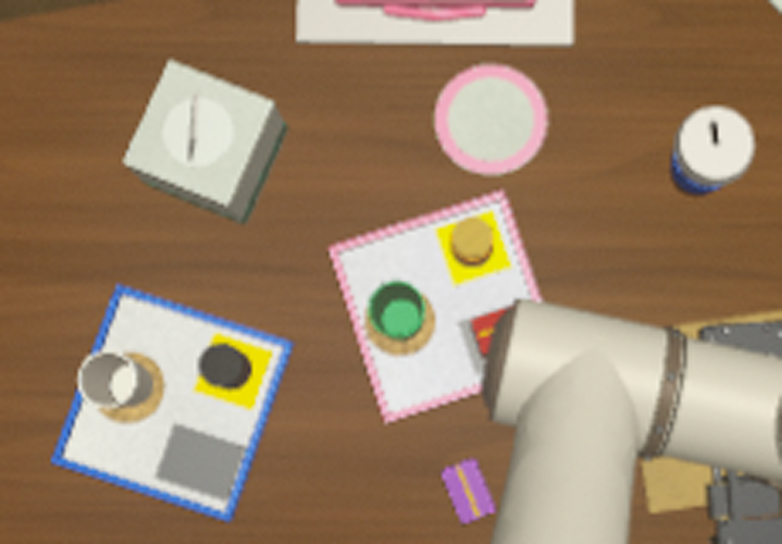

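Both pictures show all five things upright on their marks, the sheet empty, the bystanders untouched and the gripper clear. Positions agree to within about 3 mm, so I'm handing in.

```bash
python3 -c "
from station import r
print(r.finish_job())"
```

```text
the job is handed in; nothing more can be done
None
```

I made up both trays in the order asked and handed the job in after about 40 s of the 138 s allowed: all five things stand upright within about 3 mm of their mark centres, and the drink, tissue box, plates and look-alikes were left alone.

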